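# Start the press screw in its thread

### The arm

A 6-joint arm with a two-finger parallel gripper is mounted at the origin on a cart in front of the work surface, level with it; the furniture and walls round the work are solid. World frame = base frame: x ahead of the robot, y to its left, z up, the work surface at z = 0. Lengths are in m, angles in rad, forces in N, time in s.
With the tool pointing down it reaches from about 0.275 to 0.825 m from the base axis. Payload 4.9 kg.
Tool frame: the origin (TCP) lies at the very end of the fingers, on their centre line; the grasp point (between the pads) lies 19 mm behind it (ctrl.tcp_to_grasp is the distance from the TCP to the grasp point, in m); z points along the fingers, x is the direction in which the jaws open and shut, and the axes are right-handed (so a half turn about z gives the same grasp; the last joint's range is limited). The gripper opens to 85 mm and grips with 20 to 120 N. Pads are 22 mm wide; open, the fingers measure 114 mm over their backs; the gripper's body (76 mm by 85 mm) begins 54 mm behind the grasp point. The pads swing forward as they close: fully open they stand 13 mm farther back than shut.
Start: joints at [1.081, 0.326, -0.193, 1.052, 0, 1.437], TCP at [0.192, 0.516, 0.231] pointing down, gripper open.
Joint ranges: [-2.65, 2.65], [-0.97, 1.79], [-1.3, 1.35], [-1.93, 2.1], [-1.47, 1.37], [-3.14, 3.14]. Speed limits (rad/s): [2.57, 2.57, 3.14, 3.14, 3.14, 3.14].

### API

Orientations are given as a rotation vector (axis times angle).
In Python, from station import ctrl gives the robot as it stands.
- The arm moves only by the tool drive_tool, never from a script. Its argument "rows" is a list of rows, each a list of 7 numbers: the opening, from -1 (shut) to 1 (fully open), so that 0 is half open, then the shift along the tool's x, y, z each as a share of 0.6 m, from -1 to 1, then the turn, a rotation vector about the tool's x, y, z each as a share of pi rad, from -1 to 1. A call has exactly 8 rows; each row is the pose to reach, as a shift and turn from the pose commanded when the call began, along the tool's axes at that moment, turning the shorter way round; what a row does not reach only later rows make up. A row lasts 1/8 s, in which the tool goes at most 62.5 mm and 10.7 degrees, less where a joint would pass 70% of its speed; a pose out of reach is approached as far as the arm can. A call with a number of a shift or a turn outside -1 to 1 is refused whole. A call with a gripper value outside its range is refused whole. The fingers move at their own pace and stop on an object; the grip force is fixed at half the most. Time passes only in rows, so rows that repeat a pose let the fingers close, or fill a call up. It gives the time, the measured TCP pose, the force and the opening at its end, in the units of the state.
- ctrl.sense(): the state, without advancing time (a new reading comes with each control period).
- ctrl.capture(name): name is "scene" or "top" or "wrist"; returns (picture, depth): 420x560x3 uint8, red, green, blue; 420x560 float32, m along the optical axis (not along the pixel's ray), 0 where there is no reading.
- ctrl.camera_model(name): a dict with "camera_matrix" (3x3 intrinsics, pixels), "D" ([k1, k2, p1, p2, k3] as OpenCV has them; the pictures are not rectified), "xyz" and "orientation" of the camera in the world. Camera axes: x right, y up, looking along -z (the intrinsics and any distortion apply to the point x, -y, -z); pixel columns grow to the right and rows downward; lengths in m; the calibration is good to about 2 mm. A picture is of the moment at which its call begins: read the wrist's pose just before it. camera_model takes no time and is no camera call; for the wrist camera it gives the pose at the moment of the call.
- ctrl.finish_job(): hands the job in, once; it reports no verdict.
Trained networks look in the newest picture that a camera, given by its name, has taken for a name from the list of things; names that differ only in an ending like _2 or _b are one class to them, and where a whole thing is asked for, a point or a joint stands for the part that bears it (a point fixed in the world has none). Each returns a list of dicts, best first, with "conf" (0 to 1); they miss things now and then, are a little off and sometimes report something else, mostly with a low value. They report only what shows in the picture. A call takes as long as a camera call.
- ctrl.look_for(thing, camera): "centre" ([column, row] in pixels, amid what is visible of it).
- ctrl.tip_of(thing, camera): "centre" ([column, row] in pixels: a listed point, or the origin of a listed thing).
The state is a dict: "time": time; "joints": joint angles; "dq": joint speeds; "effort": joint torques, N m; "ee_pos": TCP position; "tool_rot": TCP orientation; "contact_force": force on the tool from outside, world axes, zero at the start; "wrist_torque": the same for the moment, N m; "grip_width": finger opening in m.
Only numpy, scipy, OpenCV 4.12 (cv2) and the standard library are available. Lean on these libraries where they do the work, as an engineer would, in place of code of your own. Each camera call takes 0.05 s, during which the arm holds its last target.

### The job

The crank-handled screw of the little bench press is sitting loose on top of its thread. Grip the yellow sleeve on the crank and turn the screw backward (counter-clockwise seen from above) until it drops into the start of the thread, then turn it forward (clockwise) one full turn from where it dropped. Finish there, still holding the sleeve with the screw at rest, and leave the loose things on the bench alone.

Things in the scene. Friction and masses are not known exactly. Their poses are not given: they have to be found in the camera images.
- press: bench screw press fixed to the bench: dark steel base 100 (x) x 150 (y) x 16 mm, two steel pillars with domed nuts (tops 132 mm high), blue crosshead 56 x 150 mm with its top 120 mm above the bench, blue boss 52 mm across rising to 140 mm in the middle. Origin: centre of the base's underside; z up
- boss_top (a point): centre of the boss's top face, 140 mm above the bench; the screw's vertical axis passes through it
- sleeve_mid (a point): centre of the yellow sleeve on the crank, a vertical cylinder 21 mm across and 40 mm long, 45 mm from the screw's axis. Its underside is 45 mm above the boss top at the start; the crank arm (15 mm wide, 10 mm thick) and hub (32 mm across) lie below, neither higher than that underside. Its steel pin with a 15 mm cap stands 19 mm above the sleeve at the start
- screw (a joint): turning angle of the screw, rad: grows forward (clockwise from above). Its start and the thread's beginning vary; the drop comes after 0.4 to 3.8 rad of back-turn. Drag about 0.04 N m. Before the drop, turning forward ends at the blunt thread start; after the drop, turning back 0.6 rad or so more meets the same hard stop
- screw_height (a joint): height of the screw, m: 0 to -0.001 while it sits on top of the thread, -0.0065 to -0.0073 once dropped into the thread's start; forward it then sinks 6 mm a turn (right-hand thread), to -0.0125 to -0.0133 after the full turn
- sprayer: loose pump spray bottle with black head, 40 mm across, 146 mm high, leave alone. Origin: centre of underside
- pliers: loose green-handled pliers lying flat, 42 x 150 x 12 mm, leave alone. Origin: centre of underside
- nut_m16: loose steel hexagon nut, 24 x 27 x 13 mm, leave alone. Origin: centre of underside
- marker: loose blue marker lying flat, 14 x 131 x 14 mm, leave alone. Origin: centre of underside
- lens: loose clear round lens blank, 65 mm across, 7 mm thick, leave alone. Origin: centre of underside
- sleeve: the same yellow sleeve; origin: centre of its underside. It spins freely on its upright pin, so a hand can go round the circle without turning, and slides freely up to 16 mm along the pin, so a hand holding it can stay level while screw and crank sink 13 mm by their own weight (0.6 kg)

How it is judged:
On the way:
1. the screw, turned backward, has dropped into the start of the thread (value of joint screw_height between -0.009 and -0.005 m), for 0.1 s.
At the end, for the whole second after the job is handed in: The screw has sunk one thread turn below where it dropped (screw_height between -11.8 and -14.1 mm: one turn, give or take about an eighth), it turns slower than 0.1 rad/s, and the fingers still hold the sleeve with more than 1.5 N (value of joint screw_height between -0.0141 and -0.0118 m and velocity of joint screw between -0.1 and 0.1 rad/s and contact force between the fingers and sleeve above 1.5 N); the arm keeps its last pose, push and grip.
It fails at once if a loose bystander is moved more than 20 mm (distance of any of sprayer, pliers, nut_m16, marker, lens from where it was at the start of the episode above 0.02 m).
It also fails if it takes over 67 s, if anything falls off the work surface, if the arm or the gripper's body presses on something with over 40 N, if the wrist force passes 120 N, or if a joint passes its speed limit or range.

## Working session

There is one attempt and no reset: what is moved stays moved. The work goes in short steps, Python scripts to look and compute and a tool call to move; the robot and the scene stay as the last step left them, time stands still between calls to the robot, and variables do not carry over. Pictures are saved under pics/ and viewed, and the job is handed in when it is done.

Besides the shell and the picture viewer there is one more tool, called after "Call:" by a JSON object that holds its "api" and its "payload", one argument or row to a line. drive_tool: Moves the arm, as the interface text tells. Shift numbers are shares of 0.6 m and turn numbers shares of pi rad, none past 1 either way. Its arguments: {"type":"object","properties":{"rows":{"type":"array"}},"required":["rows"]}

```bash
ls; mkdir -p pics; cat > h.py <<'E'
import numpy as np, cv2
from scipy.spatial.transform import Rotation as R
from station import ctrl
def cap(n,f):
    m=ctrl.camera_model(n); p,d=ctrl.capture(n); cv2.imwrite('pics/'+f,p[:,:,::-1]); return m,p,d
def rot(o):
    o=np.array(o,float)
    if o.shape==(3,3): return o
    return R.from_rotvec(o).as_matrix() if o.size==3 else R.from_quat(o).as_matrix()
def ray(m,u,v):
    q=cv2.undistortPoints(np.array([[[u,v]]],float),np.array(m['camera_matrix'],float),np.array(m['D'],float))[0,0]
    return rot(m['orientation'])@np.array([q[0],-q[1],-1.0])
def atz(m,u,v,z):
    r=ray(m,u,v);c=np.array(m['xyz']);return c+r*(z-c[2])/r[2]
def atd(m,u,v,d): return np.array(m['xyz'])+ray(m,u,v)*d
E
python3 - <<'E'
from h import *
s=ctrl.sense();print(s)
for n in ['scene','top']:
    m,p,d=cap(n,n+'0.png');print(n,m)
    for t in ['boss_top','sleeve_mid','sleeve','press']:
        for r in ctrl.tip_of(t,n)[:2]: print(t,r)
    for r in ctrl.look_for('sleeve',n)[:2]: print('look',r)
    np.save(n+'d.npy',d)
E
```

```text
pics
{'time': 0.0, 'joints': array([ 1.08080070e+00,  3.26925133e-01, -1.93562906e-01,  1.05199100e+00,
        1.07019536e-05,  1.43662717e+00]), 'dq': array([ 0.0004636 , -0.00104333, -0.00226026,  0.00063399,  0.00177525,
       -0.0014681 ]), 'effort': array([-1.38288698e-05, -4.43395650e+01,  2.62441581e+01,  1.55269483e-02,
       -3.55056682e-05,  5.66768307e-06]), 'ee_pos': array([0.19130309, 0.51505589, 0.23052   ]), 'tool_rot': array([ 2.57889574e+00,  1.79280130e+00, -2.35970066e-03]), 'contact_force': array([ 0.24081972,  0.15566931, -0.41584475]), 'wrist_torque': array([-0.0401098 ,  0.009888  ,  0.01768478]), 'grip_width': 0.0855871861080758}
scene {'camera_matrix': array([[523.35797897,   0.        , 278.1748457 ],
       [  0.        , 523.35797897, 199.92815621],
       [  0.        ,   0.        ,   1.        ]]), 'D': array([0.02527265, 0.        , 0.        , 0.        , 0.        ]), 'xyz': array([0.04881641, 1.14183621, 0.67386992]), 'orientation': array([ 0.3900728 , -1.35511573, -2.28918502])}
boss_top {'centre': [291.7, 209.4], 'conf': 0.93}
sleeve_mid {'centre': [271.3, 175.4], 'conf': 0.59}
sleeve {'centre': [272.7, 184.0], 'conf': 0.53}
press {'centre': [291.3, 265.8], 'conf': 0.75}
look {'centre': [270.7, 172.6], 'conf': 0.48}
look {'centre': [344.7, 320.4], 'conf': 0.44}
top {'camera_matrix': array([[380.19801813,   0.        , 277.59506161],
       [  0.        , 380.19801813, 207.16120433],
       [  0.        ,   0.        ,   1.        ]]), 'D': array([-0.08668737,  0.        ,  0.        ,  0.        ,  0.        ]), 'xyz': array([0.45935256, 0.29712071, 0.97175122]), 'orientation': array([ 0.05932608, -0.10538976, -1.57103291])}
boss_top {'centre': [256.6, 220.9], 'conf': 0.59}
sleeve_mid {'centre': [249.4, 197.2], 'conf': 0.58}
sleeve {'centre': [250.5, 200.5], 'conf': 0.56}
press {'centre': [257.1, 223.9], 'conf': 0.73}
look {'centre': [249.9, 198.8], 'conf': 0.38}
```

View pics/scene0.png

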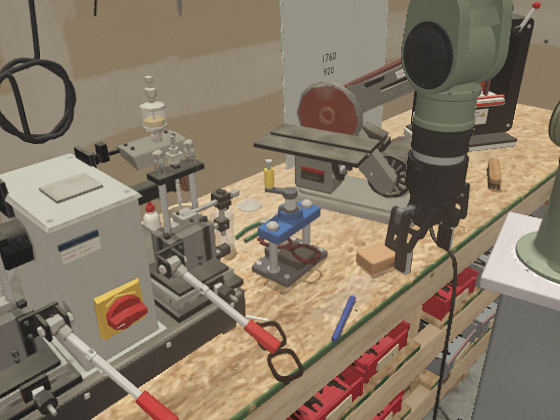

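View pics/top0.png

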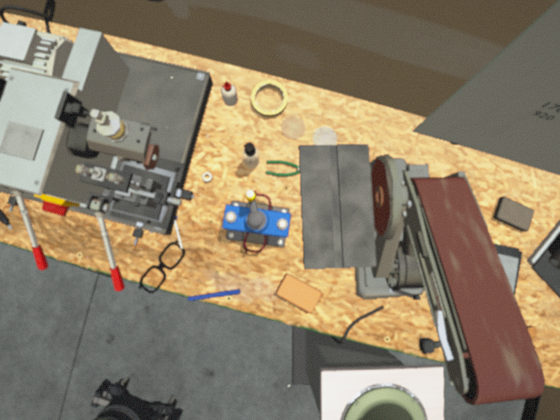

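```bash
python3 - <<'E'
from h import *
ms=ctrl.camera_model('scene');mt=ctrl.camera_model('top')
for m,d,b,sl in((ms,np.load('scened.npy'),(291.7,209.4),(271.3,175.4)),(mt,np.load('topd.npy'),(256.6,220.9),(249.4,197.2))):
    print('boss',atz(m,*b,.14),'sleeve',atz(m,*sl,.205), d[int(sl[1]),int(sl[0])])
    print(atd(m,*sl,d[int(sl[1]),int(sl[0])]))
# yellow pixels
for n in('scene','top'):
    m=ctrl.camera_model(n);d=np.load(n+'d.npy');im=cv2.imread(f'pics/{n}0.png')
    h=cv2.cvtColor(im,cv2.COLOR_BGR2HSV);k=cv2.inRange(h,(20,130,120),(35,255,255))
    nn,l,st,ce=cv2.connectedComponentsWithStats(k)
    for i in range(1,nn):
        if st[i,4]>25:
            P=np.array([atd(m,u,v,d[v,u]) for v,u in zip(*np.where(l==i)) if d[v,u]>0])
            print(n,st[i],ce[i],np.median(P,0),P.min(0),P.max(0))
E
```

```text
boss [0.51228671 0.32329509 0.14      ] sleeve [0.56193126 0.32033999 0.205     ] 1.0536488
[0.55182262 0.33652389 0.21423698]
boss [0.51664703 0.31864898 0.14      ] sleeve [0.56040371 0.33169087 0.205     ] 0.73311746
[0.55534306 0.32995959 0.24339901]
scene [265 168   9  20 156] [268.78205128 177.90384615] [0.558914   0.3348775  0.20587958] [0.55233827 0.32409597 0.18331366] [0.56982156 0.34050166 0.22483805]
scene [ 94 279  49  61 912] [112.46491228 305.9254386 ] [0.56232061 0.76958672 0.19314082] [0.54681262 0.70823745 0.13327745] [0.57528545 0.78300785 0.20560019]
top [246 193  10   9  38] [251.07894737 197.68421053] [0.55622288 0.32683183 0.22383282] [0.55264161 0.32008101 0.04757385] [0.59153603 0.33764473 0.2261185 ]
top [ 34 194  37  12 175] [ 51.87428571 199.10285714] [0.55724261 0.74227826 0.20280038] [0.54770937 0.69071229 0.08459393] [0.57961395 0.85493438 0.33283047]
```

```bash
python3 - <<'E'
from h import *
B=np.array([.5145,.320])
for n in('scene','top'):
    m=ctrl.camera_model(n);d=np.load(n+'d.npy')
    v,u=np.mgrid[0:420,0:560];ok=d>0
    q=cv2.undistortPoints(np.stack([u[ok],v[ok]],-1).astype(float)[:,None],np.array(m['camera_matrix']),np.array(m['D']))[:,0]
    P=np.array(m['xyz'])+(np.c_[q[:,0],-q[:,1],-np.ones(len(q))]*d[ok][:,None])@rot(m['orientation']).T
    H=np.full((13,13),-1.)
    ix=np.floor((P[:,0]-B[0]+.26)/.04).astype(int);iy=np.floor((P[:,1]-B[1]+.26)/.04).astype(int)
    g=(ix>=0)&(ix<13)&(iy>=0)&(iy<13)
    np.maximum.at(H,(ix[g],iy[g]),P[g,2])
    print(n);print((H*1000).astype(int))
    # crosshead/boss blue check & sleeve slab
    near=np.hypot(P[:,0]-B[0],P[:,1]-B[1])<.08
    for a,b in((.17,.186),(.19,.222),(.228,.25)):
        s=P[near&(P[:,2]>a)&(P[:,2]<b)]
        if len(s): print(a,b,len(s),s.mean(0),s.min(0),s.max(0))
E
```

```text
scene
[[    9     0     2     1     1     1     0     0 -1000 -1000 -1000 -1000
  -1000]
 [   17     2     0    34    32     1     1     2     2    11    12    -7
  -1000]
 [    0     2 -1000    34    35    34     1    12    13    13    12     1
      9]
 [   32     3     3    31    33     2     3     1     1     1     2     8
      9]
 [  226   227   227   227   227     3    49    48     2     1     1     9
      6]
 [  317   227   227   227   227   122   140   119    22     3     1    86
    118]
 [  337   227   227   227   227   141   184   141   132     3     1   130
    131]
 [  341   227   228   227   227    49   245   220   126     2   255   323
    362]
 [  337   227   227   227   228     0    50    14    15 -1000   121   329
    377]
 [  312   227   227   227   227    13    11     2     3 -1000   345   452
    453]
 [  227   226   227   227   226    12   146   105     1 -1000   344   390
    444]
 [    3     7     9     3     5     2    98    96 -1000 -1000 -1000    87
     85]
 [    2     9     9     4     1     2     1 -1000 -1000 -1000    87    86
  -1000]]
0.17 0.186 262
[... 1086 characters left out ...]

    379]
 [  317   230   229   229   230    13     9     5     5    17   347   454
    455]
 [  228   230   229   229   228    14   149   147     5     5   346   433
    454]
 [    3    10     9     5     4     4    96     4     4     5    90    90
     89]
 [    6    11    12     9    11     5     5     5     4     5    88    88
     90]]
0.17 0.186 234 [0.52648918 0.32212689 0.18301311] [0.50304722 0.30433507 0.17236798] [0.55552871 0.33580022 0.18591563]
0.19 0.222 25 [0.55583466 0.32802402 0.21052751] [0.55213665 0.32008101 0.19082308] [0.56374734 0.33980438 0.2217136 ]
0.228 0.25 48 [0.56247655 0.33017786 0.24393276] [0.55534907 0.32299159 0.24120515] [0.56966263 0.33656223 0.24677121]
```

```bash
python3 - <<'E'
from h import *
s=ctrl.sense();m=ctrl.camera_model('wrist');Rt=rot(s['tool_rot'])
print(Rt.T@(np.array(m['xyz'])-s['ee_pos']));print(Rt.T@rot(m['orientation'])); print(m['camera_matrix'],m['D'])
mt=ctrl.camera_model('top');d=np.load('topd.npy')
for u in (296,299,302,305): print([np.round(atd(mt,u,v,d[v,u]),3) for v in (180,220,255)])
E
```

```text
[ 0.00038116 -0.08023264 -0.14245333]
[[ 9.99999617e-01  5.50491194e-04  6.79733223e-04]
 [ 7.37855452e-04 -9.48236219e-01 -3.17565000e-01]
 [ 4.69730926e-04  3.17565380e-01 -9.48236262e-01]]
[[305.55010668   0.         278.16798671]
 [  0.         305.55010668 206.50626436]
 [  0.           0.           1.        ]] [-0.05058266  0.          0.          0.          0.        ]
[array([0.632, 0.22 , 0.001]), array([ 0.529,  0.221, -0.003]), array([0.439, 0.222, 0.   ])]
[array([ 0.633,  0.212, -0.001]), array([0.528, 0.214, 0.002]), array([0.439, 0.214, 0.001])]
[array([0.592, 0.226, 0.226]), array([0.512, 0.227, 0.225]), array([0.439, 0.207, 0.001])]
[array([0.592, 0.22 , 0.225]), array([0.512, 0.221, 0.226]), array([0.444, 0.222, 0.229])]
```

Call:
{"api": "drive_tool", "payload": {
  "rows": [
    [1,0,0,-0.1,0,0,0],
    [1,0,0.08,-0.149,0,0,-0.04],
    [1,-0.02,0.18,-0.149,0,0,-0.09],
    [1,-0.04,0.28,-0.149,0,0,-0.14],
    [1,-0.055,0.38,-0.149,0,0,-0.19],
    [1,-0.07,0.48,-0.149,0,0,-0.24],
    [1,-0.085,0.57,-0.149,0,0,-0.28],
    [1,-0.095,0.655,-0.149,0,0,-0.31]
  ]
}}

```text
time: 1.6
ee_pos: [0.5418, 0.3239, 0.3208]
tool_rot: [1.437, 2.794, 0.0]
contact_force: [-0.0, -0.4, 0.5]
grip_width: 0.0855
```

```bash
python3 - <<'E'
from h import *
s=ctrl.sense();print(s['ee_pos'],s['tool_rot'],s['contact_force'],s['joints'])
m,p,d=cap('wrist','w1.png');np.save('w1d.npy',d)
import pickle;pickle.dump(m,open('w1.pkl','wb'))
for t in ['boss_top','sleeve_mid','sleeve']:
    for r in ctrl.tip_of(t,'wrist')[:2]: print(t,r)
s=ctrl.sense();print(s['ee_pos'])
E
```

```text
[0.54176869 0.32393134 0.32075706] [1.43695262e+00 2.79356320e+00 4.77860985e-04] [-8.33473817e-06 -3.68457198e-01  5.38056022e-01] [ 4.21974897e-01  4.49229075e-01  2.17670808e-01  1.33892325e+00
  9.32960766e-05 -1.98651017e-01]
boss_top {'centre': [285.3, 166.6], 'conf': 0.65}
sleeve_mid {'centre': [270.2, 221.8], 'conf': 0.65}
sleeve {'centre': [268.2, 216.6], 'conf': 0.86}
[0.54053916 0.32453894 0.32000902]
```

View pics/w1.png

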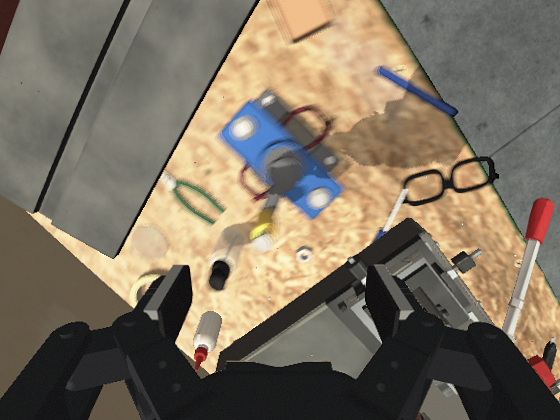

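```bash
python3 - <<'E'
from h import *
import pickle
m=pickle.load(open('w1.pkl','rb'));d=np.load('w1d.npy')
v,u=np.mgrid[0:420,0:560];ok=(d>0)
q=cv2.undistortPoints(np.stack([u[ok],v[ok]],-1).astype(float)[:,None],np.array(m['camera_matrix']),np.array(m['D']))[:,0]
P=np.array(m['xyz'])+(np.c_[q[:,0],-q[:,1],-np.ones(len(q))]*d[ok][:,None])@rot(m['orientation']).T
U=u[ok];V=v[ok]
near=(np.hypot(P[:,0]-.515,P[:,1]-.32)<.085)&(V<260)
for a,b in((.11,.125),(.136,.145),(.165,.178),(.178,.19),(.19,.215),(.215,.23),(.235,.25)):
    k=near&(P[:,2]>a)&(P[:,2]<b);s=P[k]
    if len(s): 
        print(a,b,len(s),s.mean(0).round(4),'mid',((s.min(0)+s.max(0))/2).round(4),(s.max(0)-s.min(0)).round(4),np.median(s[:,2]).round(4),U[k].mean(),V[k].mean())
print('boss net',atz(m,285.3,166.6,.14),'sleeve',atz(m,270.2,221.8,.205),'sl under',atz(m,268.2,216.6,.185))
k=near&(P[:,2]>.178)&(P[:,2]<.19)
s=P[k]; c=cv2.minEnclosingCircle(s[np.hypot(s[:,0]-.515,s[:,1]-.32)<.03][:,:2].astype(np.float32));print('hub circ',c)
im=cv2.imread('pics/w1.png');cv2.imwrite('pics/w1c.png',cv2.resize(im[120:270,190:370],None,fx=4,fy=4,interpolation=cv2.INTER_CUBIC))
E
```

```text
0.11 0.125 3750 [0.518  0.313  0.1196] mid [0.5212 0.3186 0.1181] [0.0736 0.1543 0.0138] 0.1197 282.8317333333333 155.04026666666667
0.136 0.145 910 [0.5148 0.3128 0.1401] mid [0.5214 0.319  0.1401] [0.0516 0.0512 0.0078] 0.1401 285.53846153846155 156.35824175824175
0.165 0.178 39 [0.5162 0.3117 0.1749] mid [0.5335 0.3144 0.1747] [0.0554 0.0225 0.0063] 0.1751 284.56410256410254 162.66666666666666
0.178 0.19 1256 [0.5289 0.3204 0.1829] mid [0.5357 0.3189 0.184 ] [0.0598 0.0315 0.0119] 0.1829 284.31847133757964 180.33200636942675
0.19 0.215 197 [0.5584 0.3251 0.204 ] mid [0.5614 0.3278 0.2027] [0.0127 0.018  0.0244] 0.205 269.73604060913704 215.10152284263958
0.215 0.23 303 [0.5614 0.3266 0.2229] mid [0.5641 0.3284 0.2223] [0.0178 0.0187 0.0146] 0.2236 268.51485148514854 226.33003300330034
0.235 0.25 258 [0.5649 0.3287 0.2432] mid [0.5651 0.3289 0.243 ] [0.0144 0.0145 0.0044] 0.2432 267.43798449612405 240.8372093023256
boss net [0.52378422 0.31904029 0.14      ] sleeve [0.5632092  0.32901927 0.205     ] sl under [0.56660492 0.32840085 0.185     ]
hub circ ((0.5251772999763489, 0.3206358850002289), 0.019963836297392845)
```

View pics/w1c.png

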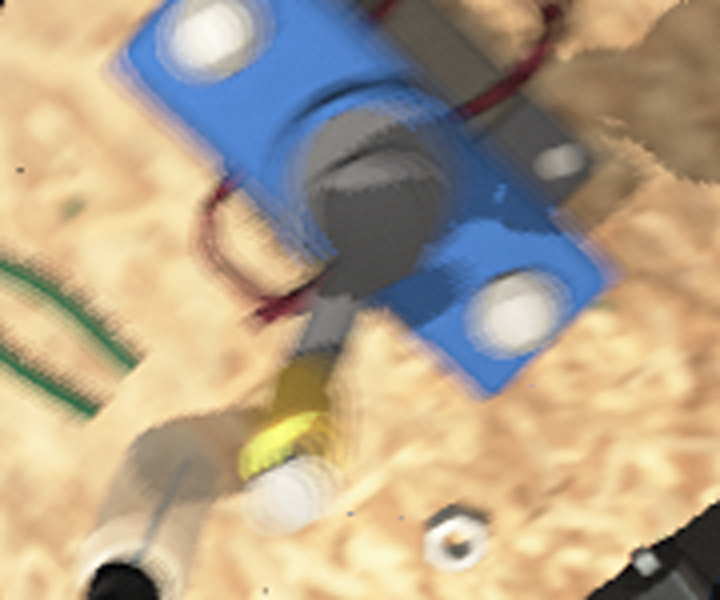

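```bash
cat > meas.py <<'E'
from h import *
def cloud(n,f):
    m,p,d=cap(n,f)
    v,u=np.mgrid[0:420,0:560];ok=(d>0)
    q=cv2.undistortPoints(np.stack([u[ok],v[ok]],-1).astype(float)[:,None],np.array(m['camera_matrix']),np.array(m['D']))[:,0]
    P=np.array(m['xyz'])+(np.c_[q[:,0],-q[:,1],-np.ones(len(q))]*d[ok][:,None])@rot(m['orientation']).T
    return m,P,u[ok],v[ok]
E
python3 - <<'E'
from meas import *
s=ctrl.sense();print(s['ee_pos'],s['dq'].round(3))
m,P,U,V=cloud('wrist','w2.png')
near=(np.hypot(P[:,0]-.518,P[:,1]-.32)<.085)&(V<265)
for a,b in((.11,.125),(.136,.145),(.178,.19),(.19,.215),(.215,.23),(.235,.25)):
    k=near&(P[:,2]>a)&(P[:,2]<b);s=P[k]
    print(a,b,len(s),'mid',((s.min(0)+s.max(0))/2).round(4),(s.max(0)-s.min(0)).round(4),np.median(s[:,2]).round(4))
k=near&(P[:,2]>.178)&(P[:,2]<.19);s=P[k]
mu=s[:,:2].mean(0)
print('hub',cv2.minEnclosingCircle(s[np.hypot(s[:,0]-.52,s[:,1]-.32)<.024][:,:2].astype(np.float32)))
for t in ['boss_top','sleeve_mid']:
    for r in ctrl.tip_of(t,'wrist')[:1]: print(t,r,atz(m,*r['centre'],.14 if t=='boss_top' else .205))
E
```

```text
[0.54053916 0.32453894 0.32000902] [ 0.037 -0.023 -0.019  0.003  0.002 -0.001]
0.11 0.125 3749 mid [0.5218 0.3185 0.1175] [0.0744 0.1541 0.015 ] 0.1197
0.136 0.145 915 mid [0.5212 0.3192 0.1393] [0.0513 0.0514 0.0061] 0.1402
0.178 0.19 1259 mid [0.5363 0.3194 0.1841] [0.0611 0.032  0.0115] 0.1829
0.19 0.215 188 mid [0.5613 0.3276 0.2025] [0.0127 0.018  0.0249] 0.2043
0.215 0.23 312 mid [0.5642 0.3284 0.2224] [0.0177 0.0187 0.0149] 0.2237
0.235 0.25 259 mid [0.5653 0.329  0.2428] [0.0146 0.0143 0.0043] 0.2433
hub ((0.524575412273407, 0.3202396035194397), 0.019507024437189102)
boss_top {'centre': [280.1, 165.7], 'conf': 0.75} [0.52464012 0.31450558 0.14      ]
sleeve_mid {'centre': [266.2, 223.2], 'conf': 0.67} [0.56485059 0.32716023 0.205     ]
```

View pics/w2.png

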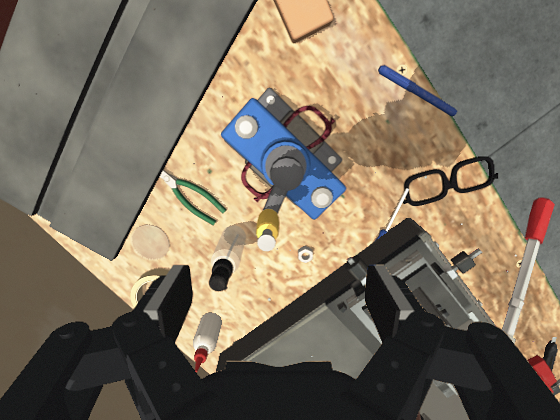

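Call:
{"api": "drive_tool", "payload": {
  "rows": [
    [1,-0.018,0.0375,0,0,0,0],
    [1,-0.018,0.0375,0.03,0,0,0],
    [1,-0.018,0.0375,0.07,0,0,0],
    [1,-0.018,0.0375,0.115,0,0,0],
    [1,-0.018,0.0375,0.16,0,0,0],
    [1,-0.018,0.0375,0.195,0,0,0],
    [1,-0.018,0.0375,0.215,0,0,0],
    [1,-0.018,0.0375,0.215,0,0,0]
  ]
}}

```text
time: 2.95
ee_pos: [0.5637, 0.3299, 0.1913]
tool_rot: [-1.439, -2.792, 0.001]
contact_force: [0.5, 0.3, -0.2]
grip_width: 0.0853
```

```bash
python3 - <<'E'
from meas import *
s=ctrl.sense();print(s['ee_pos'],s['tool_rot'],s['contact_force'])
m,P,U,V=cloud('wrist','w3.png')
near=(np.hypot(P[:,0]-.565,P[:,1]-.329)<.02)
for a,b in((.215,.23),(.235,.25)):
    k=near&(P[:,2]>a)&(P[:,2]<b);s=P[k]
    if len(s):print(a,b,len(s),'mid',((s.min(0)+s.max(0))/2).round(4),(s.max(0)-s.min(0)).round(4),np.median(s[:,2]).round(4))
E
```

```text
[0.56370246 0.32994408 0.19132489] [-1.43867662e+00 -2.79196369e+00  1.41983813e-03] [ 0.51500229  0.32845104 -0.23181135]
0.215 0.23 1413 mid [0.5647 0.3287 0.2225] [0.019  0.0194 0.015 ] 0.2237
0.235 0.25 1174 mid [0.565  0.3288 0.2398] [0.0154 0.0151 0.0097] 0.2431
```

View pics/w3.png

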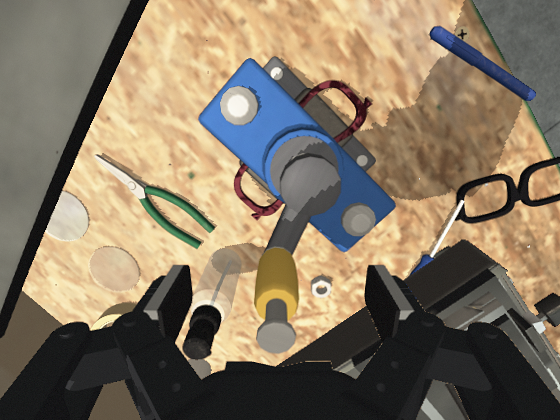

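Call:
{"api": "drive_tool", "payload": {
  "rows": [
    [1,-0.0025,0,0,0,0,0],
    [-1,-0.0025,0,0,0,0,0],
    [-1,-0.0025,0,0,0,0,0],
    [-1,-0.0025,0,0,0,0,0],
    [-1,-0.0025,0,0,0,0,0],
    [-1,-0.0025,0,0,0,0,0],
    [-1,-0.0025,0,0,0,0,0],
    [-1,-0.0025,0,0,0,0,0]
  ]
}}

```text
time: 4.0
ee_pos: [0.5654, 0.3284, 0.1919]
tool_rot: [-1.44, -2.792, -0.0]
contact_force: [-3.3, -0.1, 4.0]
grip_width: 0.0196
```

```bash
python3 - <<'E'
from meas import *
s=ctrl.sense();print(s['ee_pos'],s['tool_rot'],s['contact_force'],s['grip_width'],s['wrist_torque'])
m,P,U,V=cloud('wrist','w4.png')
near=(np.hypot(P[:,0]-.565,P[:,1]-.329)<.02)
for a,b in((.215,.23),(.235,.25)):
    k=near&(P[:,2]>a)&(P[:,2]<b);s=P[k]
    if len(s):print(a,b,len(s),'mid',((s.min(0)+s.max(0))/2).round(4),(s.max(0)-s.min(0)).round(4),np.median(s[:,2]).round(4))
E
```

```text
[0.56536426 0.32840663 0.1919138 ] [-1.44010301e+00 -2.79171006e+00 -2.73217838e-04] [-3.25297115 -0.10829666  3.98824507] 0.019573540853142606 [0.01954301 0.55196379 0.00255343]
0.215 0.23 2685 mid [0.5652 0.3267 0.2225] [0.0343 0.0353 0.015 ] 0.2239
0.235 0.25 2209 mid [0.5635 0.326  0.2425] [0.0357 0.0338 0.015 ] 0.243
```

View pics/w4.png

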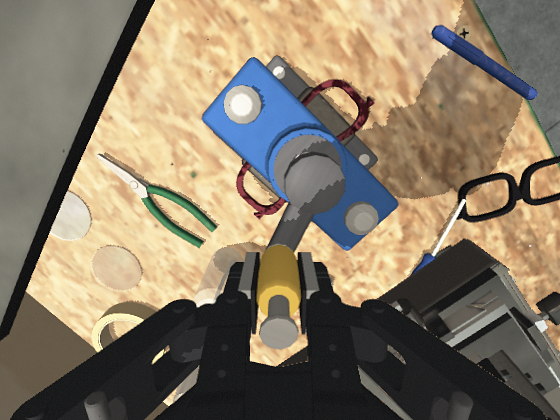

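```bash
cat > gen.py <<'E'
from meas import *
import sys
A=np.array([.5210,.3190]);r=.045;YAW=2.1894
ex=np.array([np.cos(YAW),np.sin(YAW)]);ey=np.array([np.sin(YAW),-np.cos(YAW)])
def gen(t0,ts,dz=0):
    p0=A+r*np.array([np.cos(t0),np.sin(t0)])
    for t in ts:
        d=A+r*np.array([np.cos(t),np.sin(t)])-p0
        print([round(float(ex@d/.6),4),round(float(ey@d/.6),4),dz])
def check(f):
    s=ctrl.sense();e=s['ee_pos'];v=e[:2]-A
    print('t',s['time'],'ee',e.round(4),'theta',np.arctan2(v[1],v[0]).round(3),'r',np.hypot(*v).round(4),'F',s['contact_force'].round(1),'w',round(s['grip_width'],4))
    m,P,U,V=cloud('wrist',f)
    k=(np.hypot(*(P[:,:2]-A).T)<.014)&(P[:,2]>.15)&(P[:,2]<.2)
    print('hub z',np.percentile(P[k,2],[10,50,90]).round(4),k.sum())
E
python3 - <<'E'
from gen import *
check('w5.png')
gen(.208,.208+np.array([.06,.14,.23,.32,.41,.5,.5,.5]))
E
```

```text
t 4.05 ee [0.5654 0.3284 0.1919] theta 0.209 r 0.0453 F [-1.9  0.4  4.2] w 0.0196
hub z [0.1824 0.1833 0.1842] 2276
[0.0042, 0.0017, 0]
[0.0099, 0.0035, 0]
[0.0165, 0.005, 0]
[0.0232, 0.0059, 0]
[0.0299, 0.0062, 0]
[0.0366, 0.0059, 0]
[0.0366, 0.0059, 0]
[0.0366, 0.0059, 0]
```

Call:
{"api": "drive_tool", "payload": {
  "rows": [
    [-1,0.0042,0.0017,-0.0015,0,0,0],
    [-1,0.0099,0.0035,-0.0015,0,0,0],
    [-1,0.0165,0.005,-0.0015,0,0,0],
    [-1,0.0232,0.0059,-0.0015,0,0,0],
    [-1,0.0299,0.0062,-0.0015,0,0,0],
    [-1,0.0366,0.0059,-0.0015,0,0,0],
    [-1,0.0366,0.0059,-0.0015,0,0,0],
    [-1,0.0366,0.0059,-0.0015,0,0,0]
  ]
}}

```text
time: 5.1
ee_pos: [0.5552, 0.3492, 0.1926]
tool_rot: [-1.439, -2.791, -0.002]
contact_force: [-1.4, 1.1, -1.0]
grip_width: 0.0195
```

```bash
python3 - <<'E'
from gen import *
check('w6.png')
gen(.708,.708+np.array([.06,.14,.23,.32,.41,.5,.5,.5]))
E
```

```text
t 5.1 ee [0.5552 0.3492 0.1926] theta 0.722 r 0.0456 F [-1.4  1.1 -1. ] w 0.0195
hub z [0.1826 0.1835 0.1844] 2320
[0.0045, -0.0005, 0]
[0.0104, -0.0017, 0]
[0.0169, -0.0035, 0]
[0.0232, -0.0059, 0]
[0.0292, -0.0089, 0]
[0.035, -0.0124, 0]
[0.035, -0.0124, 0]
[0.035, -0.0124, 0]
```

View pics/w6.png

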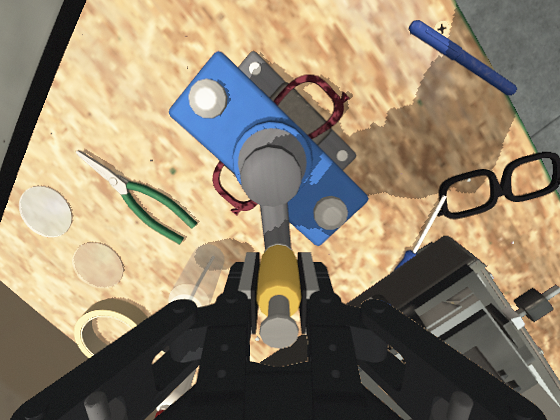

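Call:
{"api": "drive_tool", "payload": {
  "rows": [
    [-1,0.0045,-0.0005,0,0,0,0],
    [-1,0.0104,-0.0017,0,0,0,0],
    [-1,0.0169,-0.0035,0,0,0,0],
    [-1,0.0232,-0.0059,0,0,0,0],
    [-1,0.0292,-0.0089,0,0,0,0],
    [-1,0.035,-0.0124,0,0,0,0],
    [-1,0.035,-0.0124,0,0,0,0],
    [-1,0.035,-0.0124,0,0,0,0]
  ]
}}

```text
time: 6.15
ee_pos: [0.5366, 0.362, 0.1925]
tool_rot: [-1.438, -2.79, -0.001]
contact_force: [-0.3, 4.1, -0.3]
grip_width: 0.0198
```

```bash
python3 - <<'E'
from gen import *
check('w7.png')
gen(1.208,1.208+np.array([.06,.14,.23,.32,.41,.5,.5,.5]))
E
```

```text
t 6.15 ee [0.5366 0.362  0.1925] theta 1.223 r 0.0457 F [-0.3  4.1 -0.3] w 0.0198
hub z [0.1826 0.1835 0.1844] 2216
[0.0037, -0.0026, 0]
[0.0083, -0.0064, 0]
[0.0131, -0.0111, 0]
[0.0175, -0.0163, 0]
[0.0214, -0.0218, 0]
[0.0248, -0.0276, 0]
[0.0248, -0.0276, 0]
[0.0248, -0.0276, 0]
```

Call:
{"api": "drive_tool", "payload": {
  "rows": [
    [-1,0.0037,-0.0026,0,0,0,0],
    [-1,0.0083,-0.0064,0,0,0,0],
    [-1,0.0131,-0.0111,0,0,0,0],
    [-1,0.0175,-0.0163,0,0,0,0],
    [-1,0.0214,-0.0218,0,0,0,0],
    [-1,0.0248,-0.0276,0,0,0,0],
    [-1,0.0248,-0.0276,0,0,0,0],
    [-1,0.0248,-0.0276,0,0,0,0]
  ]
}}

```text
time: 7.2
ee_pos: [0.5147, 0.3643, 0.1925]
tool_rot: [-1.439, -2.791, -0.001]
contact_force: [-1.3, 6.3, -0.6]
grip_width: 0.0195
```

```bash
python3 - <<'E'
from gen import *
check('w8.png')
gen(1.708,1.708+np.array([.06,.14,.23,.32,.41,.5,.5,.5]))
E
```

```text
t 7.2 ee [0.5147 0.3643 0.1925] theta 1.709 r 0.0457 F [-1.3  6.3 -0.6] w 0.0195
hub z [0.1825 0.1836 0.1844] 2080
[0.002, -0.004, 0]
[0.0042, -0.0096, 0]
[0.0062, -0.0161, 0]
[0.0075, -0.0227, 0]
[0.0083, -0.0294, 0]
[0.0085, -0.0361, 0]
[0.0085, -0.0361, 0]
[0.0085, -0.0361, 0]
```

Call:
{"api": "drive_tool", "payload": {
  "rows": [
    [-1,0.0029,-0.0033,0,0,0,0],
    [-1,0.0051,-0.0089,0,0,0,0],
    [-1,0.0071,-0.0154,0,0,0,0],
    [-1,0.0084,-0.022,0,0,0,0],
    [-1,0.0092,-0.0287,0,0,0,0],
    [-1,0.0094,-0.0354,0,0,0,0],
    [-1,0.0094,-0.0354,0,0,0,0],
    [-1,0.0094,-0.0354,0,0,0,0]
  ]
}}

```text
time: 8.25
ee_pos: [0.4936, 0.3554, 0.1922]
tool_rot: [-1.44, -2.79, 0.003]
contact_force: [-2.9, 3.4, -1.0]
grip_width: 0.0195
```

```bash
sed -i 's/\[.5210,.3190\]/[.5210,.3196]/' gen.py; python3 - <<'E'
from gen import *
check('w9.png')
gen(2.208,2.208+np.array([.06,.14,.23,.32,.41,.5,.5,.5]))
E
```

```text
t 8.25 ee [0.4936 0.3554 0.1922] theta 2.223 r 0.0451 F [-2.9  3.4 -1. ] w 0.0195
hub z [0.176  0.1771 0.1779] 1700
[-0.0002, -0.0045, 0]
[-0.0009, -0.0105, 0]
[-0.0023, -0.0171, 0]
[-0.0042, -0.0235, 0]
[-0.0068, -0.0298, 0]
[-0.0098, -0.0358, 0]
[-0.0098, -0.0358, 0]
[-0.0098, -0.0358, 0]
```

```bash
python3 - <<'E'
from gen import *
for i in range(6):
    print(i);gen(2.208-i,2.208-i-np.array([.08,.2,.34,.48,.62,.76,.9,1.0]))
print('last');gen(-3.792,-3.792-np.array([.05,.11,.18,.25,.32,.37,.4,.4]))
E
```

```text
0
[-0.0001, 0.006, 0]
[-0.0012, 0.0149, 0]
[-0.0038, 0.0251, 0]
[-0.0078, 0.0348, 0]
[-0.0131, 0.0438, 0]
[-0.0197, 0.052, 0]
[-0.0273, 0.0593, 0]
[-0.0333, 0.0637, 0]
1
[-0.0051, 0.0031, 0]
[-0.0132, 0.007, 0]
[-0.0232, 0.0103, 0]
[-0.0335, 0.0122, 0]
[-0.044, 0.0126, 0]
[-0.0544, 0.0116, 0]
[-0.0646, 0.0091, 0]
[-0.0716, 0.0064, 0]
2
[-0.0054, -0.0026, 0]
[-0.0131, -0.0073, 0]
[-0.0212, -0.0139, 0]
[-0.0284, -0.0216, 0]
[-0.0344, -0.0302, 0]
[-0.0391, -0.0395, 0]
[-0.0425, -0.0495, 0]
[-0.0441, -0.0568, 0]
3
[-0.0007, -0.006, 0]
[-0.0009, -0.0149, 0]
[0.0002, -0.0254, 0]
[0.0028, -0.0355, 0]
[0.0068, -0.0452, 0]
[0.0121, -0.0543, 0]
[0.0186, -0.0625, 0]
[0.024, -0.0678, 0]
4
[0.0046, -0.0038, 0]
[0.0121, -0.0088, 0]
[0.0215, -0.0135, 0]
[0.0314, -0.0168, 0]
[0.0418, -0.0187, 0]
[0.0522, -0.0191, 0]
[0.0627, -0.0181, 0]
[0.07, -0.0165, 0]
5
[0.0057, 0.0018, 0]
[0.014, 0.0054, 0]
[0.023, 0.0108, 0]
[0.0311, 0.0174, 0]
[0.0383, 0.025, 0]
[0.0443, 0.0336, 0]
[0.0491, 0.043, 0]
[0.0517, 0.05, 0]
last
[0.001, 0.0036, 0]
[0.002, 0.008, 0]
[0.0028, 0.0132, 0]
[0.0033, 0.0184, 0]
[0.0034, 0.0237, 0]
[0.0032, 0.0274, 0]
[0.003, 0.0296, 0]
[0.003, 0.0296, 0]
```

Call:
{"api": "drive_tool", "payload": {
  "rows": [
    [-1,-0.0001,0.006,0.001,0,0,0],
    [-1,-0.0012,0.0149,0.002,0,0,0],
    [-1,-0.0038,0.0251,0.003,0,0,0],
    [-1,-0.0078,0.0348,0.004,0,0,0],
    [-1,-0.0131,0.0438,0.005,0,0,0],
    [-1,-0.0197,0.052,0.005,0,0,0],
    [-1,-0.0273,0.0593,0.005,0,0,0],
    [-1,-0.0333,0.0637,0.005,0,0,0]
  ]
}}

```text
time: 9.3
ee_pos: [0.5382, 0.3614, 0.1896]
tool_rot: [1.441, 2.791, -0.0]
contact_force: [-1.9, 2.8, -0.3]
grip_width: 0.0194
```

```bash
python3 - <<'E'
from gen import *
check('w10.png')
E
```

```text
t 9.3 ee [0.5382 0.3614 0.1896] theta 1.181 r 0.0452 F [-1.9  2.8 -0.3] w 0.0194
hub z [0.1751 0.1761 0.1769] 2106
```

View pics/w10.png

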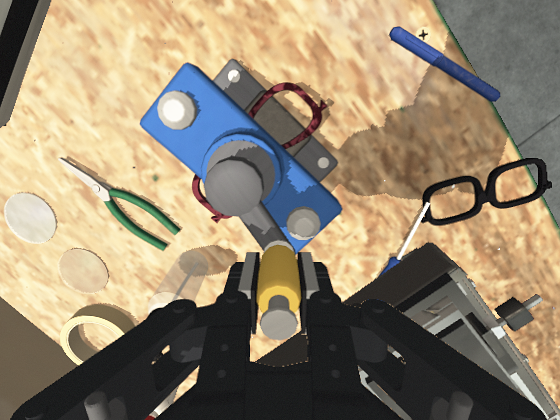

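Call:
{"api": "drive_tool", "payload": {
  "rows": [
    [-1,-0.0051,0.0031,0,0,0,0],
    [-1,-0.0132,0.007,0,0,0,0],
    [-1,-0.0232,0.0103,0,0,0,0],
    [-1,-0.0335,0.0122,0,0,0,0],
    [-1,-0.044,0.0126,0,0,0,0],
    [-1,-0.0544,0.0116,0,0,0,0],
    [-1,-0.0646,0.0091,0,0,0,0],
    [-1,-0.0716,0.0064,0,0,0,0]
  ]
}}

```text
time: 10.35
ee_pos: [0.5654, 0.3283, 0.1894]
tool_rot: [-1.441, -2.791, 0.001]
contact_force: [-3.0, 1.7, -1.3]
grip_width: 0.0195
```

```bash
python3 - <<'E'
from gen import *
check('w11.png')
E
```

```text
t 10.35 ee [0.5654 0.3283 0.1894] theta 0.193 r 0.0452 F [-3.   1.7 -1.3] w 0.0195
hub z [0.1741 0.1751 0.176 ] 2118
```

Call:
{"api": "drive_tool", "payload": {
  "rows": [
    [-1,-0.0054,-0.0026,0,0,0,0],
    [-1,-0.0131,-0.0073,0,0,0,0],
    [-1,-0.0212,-0.0139,0,0,0,0],
    [-1,-0.0284,-0.0216,0,0,0,0],
    [-1,-0.0344,-0.0302,0,0,0,0],
    [-1,-0.0391,-0.0395,0,0,0,0],
    [-1,-0.0425,-0.0495,0,0,0,0],
    [-1,-0.0441,-0.0568,0,0,0,0]
  ]
}}

```text
time: 11.4
ee_pos: [0.5531, 0.2881, 0.1899]
tool_rot: [-1.44, -2.792, -0.003]
contact_force: [-3.0, 5.3, 0.1]
grip_width: 0.0197
```

```bash
python3 - <<'E'
from gen import *
check('w12.png')
E
```

```text
t 11.4 ee [0.5531 0.2881 0.1899] theta -0.776 r 0.045 F [-3.   5.3  0.1] w 0.0197
hub z [0.1732 0.1741 0.175 ] 1706
```

View pics/w12.png

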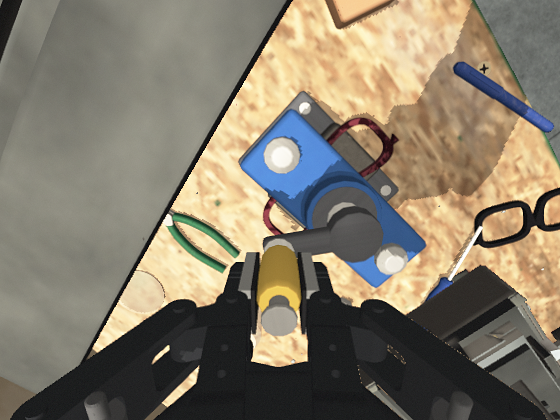

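Call:
{"api": "drive_tool", "payload": {
  "rows": [
    [-1,-0.0007,-0.006,0,0,0,0],
    [-1,-0.0009,-0.0149,0,0,0,0],
    [-1,0.0002,-0.0254,0,0,0,0],
    [-1,0.0028,-0.0355,0,0,0,0],
    [-1,0.0068,-0.0452,0,0,0,0],
    [-1,0.0121,-0.0543,0,0,0,0],
    [-1,0.0186,-0.0625,0,0,0,0],
    [-1,0.024,-0.0678,0,0,0,0]
  ]
}}

```text
time: 12.45
ee_pos: [0.5121, 0.2757, 0.19]
tool_rot: [1.44, 2.79, 0.001]
contact_force: [3.0, 2.5, -0.2]
grip_width: 0.0194
```

```bash
python3 - <<'E'
from gen import *
check('w13.png')
E
```

```text
t 12.45 ee [0.5121 0.2757 0.19  ] theta -1.77 r 0.0448 F [ 3.   2.5 -0.2] w 0.0194
hub z [0.1719 0.1729 0.1738] 356
```

Call:
{"api": "drive_tool", "payload": {
  "rows": [
    [-1,0.0046,-0.0038,0,0,0,0],
    [-1,0.0121,-0.0088,0,0,0,0],
    [-1,0.0215,-0.0135,0,0,0,0],
    [-1,0.0314,-0.0168,0,0,0,0],
    [-1,0.0418,-0.0187,0,0,0,0],
    [-1,0.0522,-0.0191,0,0,0,0],
    [-1,0.0627,-0.0181,0,0,0,0],
    [-1,0.07,-0.0165,0,0,0,0]
  ]
}}

```text
time: 13.5
ee_pos: [0.4788, 0.3043, 0.1894]
tool_rot: [1.44, 2.792, -0.002]
contact_force: [3.9, -1.8, -1.5]
grip_width: 0.0193
```

```bash
python3 - <<'E'
from gen import *
check('w14.png')
E
```

```text
t 13.5 ee [0.4788 0.3043 0.1894] theta -2.794 r 0.0449 F [ 3.9 -1.8 -1.5] w 0.0193
hub z [0.1716 0.1724 0.173 ] 90
```

Call:
{"api": "drive_tool", "payload": {
  "rows": [
    [-1,0.0057,0.0018,0,0,0,0],
    [-1,0.014,0.0054,0,0,0,0],
    [-1,0.023,0.0108,0,0,0,0],
    [-1,0.0311,0.0174,0,0,0,0],
    [-1,0.0383,0.025,0,0,0,0],
    [-1,0.0443,0.0336,0,0,0,0],
    [-1,0.0491,0.043,0,0,0,0],
    [-1,0.0517,0.05,0,0,0,0]
  ]
}}

```text
time: 14.55
ee_pos: [0.4854, 0.3474, 0.1894]
tool_rot: [-1.44, -2.791, 0.001]
contact_force: [-1.6, -1.9, 0.3]
grip_width: 0.0195
```

```bash
python3 - <<'E'
from gen import *
check('w15.png')
E
```

```text
t 14.55 ee [0.4854 0.3474 0.1894] theta 2.478 r 0.0451 F [-1.6 -1.9  0.3] w 0.0195
hub z [0.1705 0.1714 0.1723] 1467
```

Call:
{"api": "drive_tool", "payload": {
  "rows": [
    [-1,0.001,0.0036,0,0,0,0],
    [-1,0.002,0.008,0,0,0,0],
    [-1,0.0028,0.0132,0,0,0,0],
    [-1,0.0033,0.0184,0,0,0,0],
    [-1,0.0034,0.0237,0,0,0,0],
    [-1,0.0032,0.0274,0,0,0,0],
    [-1,0.003,0.0296,0,0,0,0],
    [-1,0.003,0.0296,0,0,0,0]
  ]
}}

```text
time: 15.6
ee_pos: [0.4992, 0.3592, 0.1896]
tool_rot: [-1.44, -2.792, -0.001]
contact_force: [-3.8, 1.7, -0.5]
grip_width: 0.0195
```

```bash
python3 - <<'E'
from gen import *
check('w16.png')
E
```

```text
t 15.6 ee [0.4992 0.3592 0.1896] theta 2.074 r 0.0451 F [-3.8  1.7 -0.5] w 0.0195
hub z [0.1701 0.171  0.1718] 1653
```

View pics/w16.png

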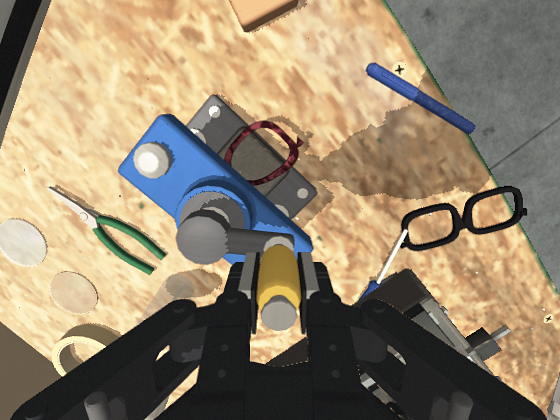

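Call:
{"api": "drive_tool", "payload": {
  "rows": [
    [-1,0,0,0,0,0,0],
    [-1,0,0,0,0,0,0],
    [-1,0,0,0,0,0,0],
    [-1,0,0,0,0,0,0],
    [-1,0,0,0,0,0,0],
    [-1,0,0,0,0,0,0],
    [-1,0,0,0,0,0,0],
    [-1,0,0,0,0,0,0]
  ]
}}

```text
time: 16.65
ee_pos: [0.4992, 0.359, 0.1897]
tool_rot: [-1.44, -2.792, -0.001]
contact_force: [-2.6, 4.8, 0.0]
grip_width: 0.0194
```

```bash
python3 - <<'E'
from gen import *
check('w17.png')
print(ctrl.finish_job())
E
```

```text
t 16.65 ee [0.4992 0.359  0.1897] theta 2.076 r 0.0451 F [-2.6  4.8  0. ] w 0.0194
hub z [0.1701 0.171  0.1718] 1647
the job is handed in; nothing more can be done
None
```

I gripped the yellow sleeve and turned the screw back about 2 rad in steps of 0.5 rad. It dropped into the thread during the last step; the wrist depth camera showed the hub sink about 6.5 mm. I then turned it forward about 6.43 rad and handed the job in at about 16.7 s, still holding the sleeve.

- **Depth:** in total the hub sank about 12.5 mm below its starting height. The screw started somewhere between 0 and -1 mm, so `screw_height` should be about -12.4 to -13.4 mm, inside the -11.8 to -14.1 mm band.
- **Turn:** the exact drop angle is only known to within that 0.5 rad step. The forward turn from the drop is therefore 5.9 to 6.4 rad, against 6.28 for a full turn and a tolerance of about an eighth of a turn.
- **At rest and holding:** the hub height and hand position did not change during a final 1 s hold. The fingers stayed shut on the sleeve, reading 19.4 mm against its stated 21 mm. I did not read the finger force itself.
- **Forces and loose things:** the contact force read at the end of each move stayed below about 7 N. The hand stayed above the loose things and I saw none disturbed, but I did not measure their positions again at the end.

No check failed. The one disagreement was in locating the screw's axis: the fixed cameras and the wrist camera differed by about 5 to 9 mm. I used the wrist view, which gave the known 45 mm crank radius, and shifted the axis 0.6 mm partway through because of a slight sideways push.

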